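# Seat a lens barrel in the V-block and keep it pressed for the lamp test

## Task

Pick the long lens barrel up from its black rest and lay it in the steel V-block fixture, its glass end looking at the grey test lamp and its middle over the gap between the two V's, so that it lies straight along the groove on both sloping faces. The barrel is thin-walled: grip it with less than 40 N, set it down gently, and leave the other things on the bench where they are. Finish while still holding it there, pressing it down into the groove with about 10 N: do not let go.

Things in the scene. Friction and masses are not known exactly. Their poses are not given: they have to be found in the camera images.
- barrel: Lens barrel: bare aluminium cylinder, diameter 36 mm, 110 mm long, 0.16 to 0.25 kg; on one end a narrower black eyepiece (diameter 26, 12 mm long), on the other a flat glass; thin dark ring near the eyepiece. Lies level on the rest at first, axis 27 mm above the bench. Origin on its axis, halfway along the 36 mm body; x along the axis towards the glass, z up at the start.
- barrel_glass (a point): The centre of the barrel's glass end, 55 mm along +x from the barrel's origin.
- rest: Low fixed black plastic rest that the barrel lies on: plate 100 x 40 mm, 8 mm thick, with two 3 mm high ribs along it that keep the barrel from rolling. Origin at the centre of its underside, on the bench; x along the barrel, z up. It is no wider than 20 mm either side of the barrel's axis, so fingers pass beside it.
- vblock: Fixture bolted to the bench: dark base plate 190 x 80 mm, 10 mm thick (x -60 to +130 mm, y +-40), carrying two steel V's, each 22 mm long (x) and 64 mm wide, centred at x = -38 and +38 mm: a 54 mm gap between them, free down to the base plate, takes the fingers. Origin at bench level under the groove, halfway between the V's; x along the groove towards the lamp, z up.
- seat (a point): Where the barrel's origin lies when it is seated: on the axis of a 36 mm cylinder resting in the groove, halfway between the V's, 55.5 mm above the bench (x, y, z axes as the fixture's).
- lamp (a point): Centre of the round window of the grey test lamp, a box 60 mm wide (y) and 85 mm high that stands on the fixture from x = +90 to +120 mm and faces the groove; the window is at the height of the seated barrel's axis.
- flank_left: The two coplanar sloping groove faces on the fixture's +y side (one on each V): rigid ground steel, oiled and slippery (friction about 0.15), rising outward at 45 degrees to top edges 53 mm above the bench (the two flanks make a 90 degree groove). Origin and axes are the fixture's.
- flank_right: The two coplanar sloping groove faces on the fixture's -y side (one on each V): ground, oiled and slippery, mirror image of the left. Origin and axes are the fixture's.
- screwdriver: Bystander: screwdriver 170 mm long lying between rest and fixture; origin under its middle.
- spare_ring: Bystander: aluminium ring, outer diameter 42 mm, 14 mm high, lying flat; origin under its centre.
- short_tube: Bystander: short aluminium tube, outer diameter 36 mm, 45 mm high, standing on end; not the lens barrel. Origin under its centre.
- tape: Bystander: roll of grey tape, diameter 100 mm, 48 mm high, lying flat; origin under its centre.
- jar: Bystander: orange plastic jar, diameter 64 mm, 75 mm high; origin under its centre.
- bottle: Bystander: small red bottle, diameter 40 mm, 130 mm high; origin under its centre.
- pliers: Bystander: pliers about 165 mm long lying on the bench at the right; origin near the pivot.

How it is judged:
By the outcome, as a careful person would: the job done as asked, in the order asked, and still so for the second after the job is handed in, while the arm keeps its last pose, push and grip.
It also fails if it takes over 48 s, if anything falls off the work surface, if the arm or the gripper's body presses on something with over 40 N, if the wrist force passes 120 N, or if a joint passes its speed limit or range.

## Robot

A 6-joint arm with a two-finger parallel gripper is mounted at the origin on the work surface. World frame = base frame: x ahead of the robot, y to its left, z up, the work surface at z = 0. Lengths are in m, angles in rad, forces in N, time in s.
With the tool pointing down it reaches from about 0.275 to 0.825 m from the base axis. Payload 4.9 kg.
Tool frame: the origin (TCP) lies midway between the tips of the shut fingers; the grasp point (between the pads) lies 19 mm behind it (bot.pinch_z is the distance from the TCP to the grasp point, in m); z points along the fingers, y is the line along which they close (so a half turn about z gives the same grasp; the last joint's range is limited). The gripper opens to 85 mm and grips with 20 to 120 N. Pads are 22 mm wide; open, the fingers measure 114 mm over their backs; the gripper's body (76 mm by 85 mm) begins 54 mm behind the grasp point. The pads swing forward as they close: fully open they stand 13 mm farther back than shut.
Start: joints at [-1.403, 0.326, -0.193, 1.052, 0, 1.437], TCP at [0.163, -0.525, 0.202] pointing down, gripper open.
Joint ranges: [-2.65, 2.65], [-0.97, 1.79], [-1.3, 1.35], [-1.93, 2.1], [-1.47, 1.37], [-3.14, 3.14]. Speed limits (rad/s): [2.57, 2.57, 3.14, 3.14, 3.14, 3.14].

## Interface

Orientations are given as a unit quaternion [x, y, z, w].
In Python, from bench import get_state, optics, close_job, bot gives the robot as it stands.
- The arm moves only by the tool play_rows, never from a script. Its argument "steps" is a list of rows, each an object of numbers: "tx", "ty", "tz": the shift along the tool's x, y, z in units of 0.1 m (1.0 is 0.1 m); "wx", "wy", "wz": the turn, a rotation vector about the tool's x, y, z in units of pi/4 rad (1.0 is pi/4 rad). In form: [{"tx": .., "ty": .., "tz": .., "wx": .., "wy": .., "wz": ..}, ...]. A call has 1 to 12 rows; each row is the pose to reach, as a shift and turn from the pose commanded when the call began, along the tool's axes at that moment; what a row does not reach only later rows make up. A row lasts 1/12 s, in which the tool goes at most 41.7 mm and 7.16 degrees, less where a joint would pass 70% of its speed; a pose out of reach is approached as far as the arm can. A call with a number of a shift or a turn outside -1 to 1 is refused whole. A call with a gripper value outside its range is refused whole. "jaw" is the opening, from -1 (shut) to 1 (fully open), set as the call begins (left out, the last holds). The fingers move at their own pace and stop on an object; "squeeze" is the grip in N (left out, the last holds). Time passes only in rows, so rows that repeat a pose let the fingers close. It gives the time, the measured TCP pose, the force, the opening and the grip force at its end, in the units of the state.
- get_state(): the state, without advancing time (a new reading comes with each control period).
- optics.get_image(name): name is "side" or "top" or "wrist"; returns the picture (420x560x3 uint8, red, green, blue); there is no depth.
- optics.camera_model(name): a dict with "fx", "fy", "cx", "cy" (pixels), "world_from_camera" (4x4, takes a point from camera to world coordinates). Camera axes: x right, y up, looking along -z (the intrinsics and any distortion apply to the point x, -y, -z); pixel columns grow to the right and rows downward; lengths in m; the calibration is good to about 2 mm. A picture is of the moment at which its call begins: read the wrist's pose just before it. camera_model takes no time and is no camera call; for the wrist camera it gives the pose at the moment of the call.
- close_job(): hands the job in; it is judged then, once.
The state is a dict: "clock": time; "joint_positions": joint angles; "joint_vel": joint speeds; "joint_efforts": joint torques, N m; "ee_pos": TCP position; "tool_rot": TCP orientation; "wrist_force": force on the tool from outside, world axes, zero at the start; "torque": the same for the moment, N m; "width": finger opening in m; "grip_force": force on a finger pad.
Only numpy, scipy, OpenCV 4.12 (cv2) and the standard library are available. Lean on these libraries where they do the work, as an engineer would, in place of code of your own. Each camera call takes 0.05 s, during which the arm holds its last target. There are 200 camera calls.

## Working session

There is one attempt and no reset: what is moved stays moved. The work goes in short steps, Python scripts to look and compute and a tool call to move; the robot and the scene stay as the last step left them, time stands still between calls to the robot, and variables do not carry over. Pictures are saved under pics/ and viewed, at most 10 in all, crops included, and the job is handed in when it is done.

Besides the shell and the picture viewer there is one more tool, called as name(argument=value, ...) on one line, values as JSON. play_rows: Moves the arm, as the interface text tells. Shifts and turns lie within -1 to 1; 1 stands for 0.1 m of shift or pi/4 rad of turn. Its arguments: {"type":"object","properties":{"steps":{"type":"array"},"jaw":{"type":"number"},"squeeze":{"type":"number"}},"required":["steps"]}

```bash
mkdir -p pics; python3 - <<'E'
from bench import get_state, optics, bot
import cv2, numpy as np
print(get_state()); print(bot.pinch_z)
for n in ("side","top","wrist"):
    m=optics.camera_model(n); print(n,m)
    cv2.imwrite(f"pics/{n}0.png",optics.get_image(n)[:,:,::-1])
E
```

```text
{'clock': 0.0, 'joint_positions': array([-1.40320276e+00,  3.26964768e-01, -1.93578978e-01,  1.05199760e+00,
        5.48554750e-05,  1.43658673e+00]), 'joint_vel': array([ 0.00054868,  0.00096538,  0.00147424, -0.00048544, -0.00074216,
       -0.00017998]), 'joint_efforts': array([-9.06397072e-04, -4.43397725e+01,  2.62441027e+01,  1.54857704e-02,
       -1.47329670e-04,  3.72739706e-06]), 'ee_pos': array([ 0.16340112, -0.5245092 ,  0.20109237]), 'tool_rot': array([ 9.88635572e-01,  1.50329451e-01,  1.28606498e-05, -8.72846623e-04]), 'wrist_force': array([ 0.20785364,  0.27292507, -0.70711877]), 'torque': array([0.03259702, 0.03048792, 0.05982643]), 'grip_force': 0.0, 'width': 0.08533844753135518}
0.0187
side {'fx': 430.61029500390373, 'fy': 430.61029500390373, 'cx': 285.3718276086437, 'cy': 209.14544832218039, 'world_from_camera': array([[-0.99918532,  0.0333766 , -0.02268712,  0.58127435],
       [-0.03848114, -0.61853597,  0.78481365,  0.73011506],
       [ 0.01216161,  0.7850473 ,  0.61931643,  0.72726184],
       [ 0.        ,  0.        ,  0.        ,  1.        ]])}
top {'fx': 391.5775834093145, 'fy': 391.5775834093145, 'cx': 282.11020473057204, 'cy': 207.90062460550615, 'world_from_camera': array([[ 0.00844247,  0.9882947 , -0.15232305,  0.44748359],
       [-0.99995491,  0.00900628,  0.00301184, -0.0827802 ],
       [ 0.00434845,  0.15229075,  0.98832617,  1.11127099],
       [ 0.        ,  0.        ,  0.        ,  1.        ]])}
wrist {'fx': 371.4742626817462, 'fy': 371.4742626817462, 'cx': 280.2919906897687, 'cy': 213.9863776485295, 'world_from_camera': array([[ 2.98119352e-01,  9.03966157e-01,  3.06545328e-01,
         2.42554438e-01],
       [-9.54528467e-01,  2.82498480e-01,  9.52366252e-02,
        -5.01144445e-01],
       [-5.07903117e-04, -3.20998123e-01,  9.47079694e-01,
         3.72504089e-01],
       [ 0.00000000e+00,  0.00000000e+00,  0.00000000e+00,
         1.00000000e+00]])}
```

View pics/top0.png

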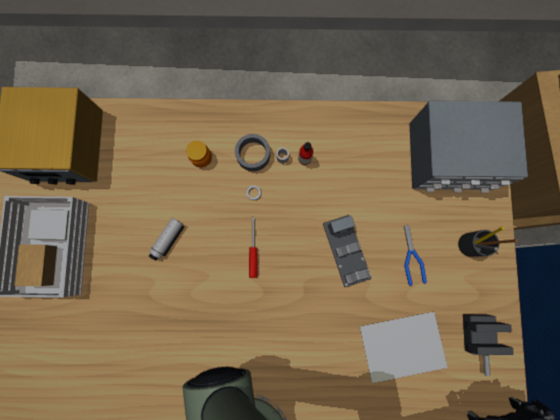

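View pics/side0.png

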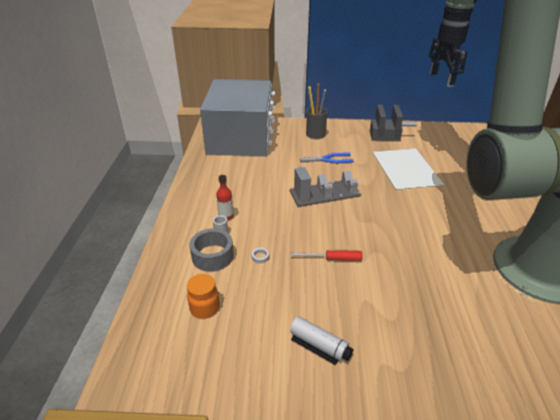

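The top view shows the barrel at about (167,239), with its dark eyepiece at (155,255) and the glass end at (177,222). The fixture is at (347,252), with the lamp at its far end (342,226). The side view agrees: barrel at (320,338), eyepiece to the right, and fixture at (325,188) with the lamp at (303,183).

```bash
cat > h.py <<'E'
import numpy as np, cv2
from bench import get_state, optics, bot
from scipy.spatial.transform import Rotation as R
def ray(m,u,v):
    T=m["world_from_camera"]; d=T[:3,:3]@np.array([(u-m["cx"])/m["fx"],-(v-m["cy"])/m["fy"],-1.]); return T[:3,3],d
def onz(m,u,v,z):
    o,d=ray(m,u,v); return o+d*(z-o[2])/d[2]
def proj(m,p):
    T=m["world_from_camera"]; c=T[:3,:3].T@(np.asarray(p)-T[:3,3]); return np.array([m["cx"]+m["fx"]*c[0]/-c[2], m["cy"]-m["fy"]*c[1]/-c[2]])
def two(m1,p1,m2,p2):
    o1,d1=ray(m1,*p1);o2,d2=ray(m2,*p2)
    s=np.linalg.lstsq(np.c_[d1,-d2],o2-o1,rcond=None)[0]
    a,b=o1+s[0]*d1,o2+s[1]*d2; return (a+b)/2,np.linalg.norm(a-b)
E
python3 - <<'E'
from h import *
t=cv2.imread("pics/top0.png"); s=cv2.imread("pics/side0.png")
def up(i,y0,y1,x0,x1): return cv2.resize(i[y0:y1,x0:x1],(400,300),interpolation=cv2.INTER_CUBIC)
g=np.vstack([np.hstack([up(t,207,267,127,207),up(t,207,297,302,422)]),np.hstack([up(s,308,368,280,360),up(s,158,218,285,365)])])
cv2.imwrite("pics/crops.png",g)
m=optics.camera_model("top")
for n,u,v,z in (("barrel glass",178,221,.03),("eye",153,256,.03),("lampbase",340,218,.01),("fix near L",348,286,.01),("near R",370,277,.01),("far L",323,222,.01)):
    print(n,onz(m,u,v,z).round(3))
E
```

```text
barrel glass [0.575 0.203 0.03 ]
eye [0.478 0.266 0.03 ]
lampbase [ 0.59  -0.251  0.01 ]
fix near L [ 0.401 -0.27   0.01 ]
near R [ 0.426 -0.331  0.01 ]
far L [ 0.578 -0.202  0.01 ]
```

View pics/crops.png

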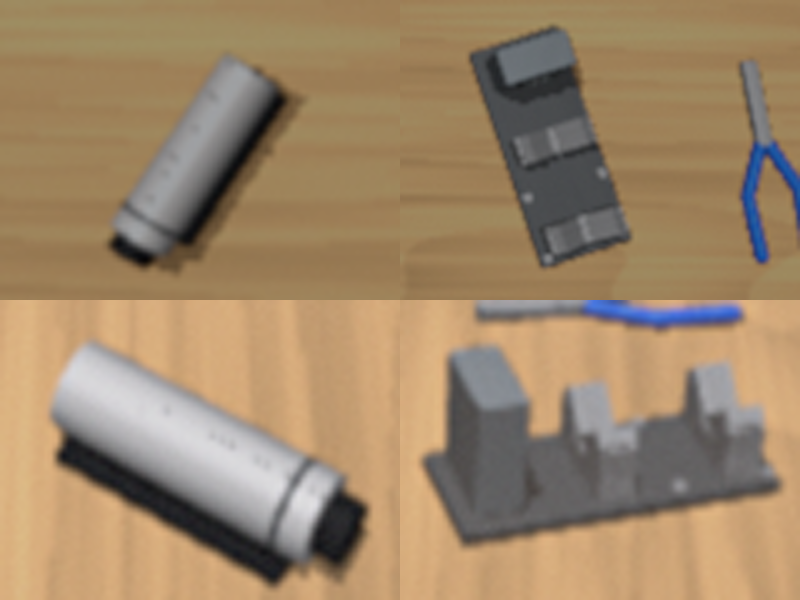

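```bash
cat >> h.py <<'E'
def delta(pos,yaw,st=None):
    "shift (0.1 m) and turn (pi/4) in tool axes from measured pose to a tool-down pose with tool x at yaw (deg)"
    st=st or get_state(); q=R.from_quat(st["tool_rot"])
    t=R.from_euler("z",yaw,degrees=True)*R.from_euler("x",180,degrees=True)
    return (q.inv().apply(np.array(pos)-st["ee_pos"])/.1).round(3),((q.inv()*t).as_rotvec()/(np.pi/4)).round(3)
E
python3 - <<'E'
from h import *
m=optics.camera_model("top")
c=[onz(m,u,v,.01)[:2] for u,v in((323.6,222.9),(350,215.4),(371,279),(344.9,286.8))]
c=np.array(c);print(c, [np.linalg.norm(c[i]-c[i-1]) for i in range(4)])
d=(c[0]-c[3]);d/=np.linalg.norm(d); n=np.array([-d[1],d[0]])
o=c[3]+.06*d-.04*n; print("fix",o,np.degrees(np.arctan2(d[1],d[0])))
a=onz(m,177.8,222.2,.027);b=onz(m,156,255,.027); print("barrel",(a+b)/2,np.linalg.norm(a-b),np.degrees(np.arctan2(*(a-b)[1::-1])))
print(delta([*(o+.01*d),.22],20))
E
```

```text
[[ 0.57533285 -0.20392074]
 [ 0.59742628 -0.27907836]
 [ 0.42013412 -0.33411227]
 [ 0.39832481 -0.26140591]] [np.float64(0.18610853930295507), np.float64(0.07833765055519032), np.float64(0.1856373909012385), np.float64(0.07590692212354556)]
fix [ 0.46774607 -0.28091717] 17.991735628446488
barrel [0.52611352 0.23152352 0.027     ] 0.10665106334064318 -31.277865696764323
(array([ 3.73 , -1.424, -0.185]), array([-0.002, -0.   , -0.06 ]))
```

play_rows(steps=[{"tx": 0.93,"ty": -0.36,"tz": -0.05},{"tx": 0.93,"ty": -0.36,"tz": -0.05},{"tx": 0.93,"ty": -0.36,"tz": -0.05}], jaw=1, squeeze=30)

```text
invalid input at $.steps[0]: expected keys tx, ty, tz, wx, wy, wz
```

play_rows(steps=[{"tx": 0.93,"ty": -0.36,"tz": -0.05},{"tx": 0.93,"ty": -0.36,"tz": -0.05},{"tx": 0.93,"ty": -0.36,"tz": -0.05}])

```text
invalid input at $.steps[0]: expected keys tx, ty, tz, wx, wy, wz
```

play_rows(steps=[{"tx": 0.93,"ty": -0.36,"tz": -0.05},{"tx": 0.93,"ty": -0.36,"tz": -0.05},{"tx": 0.93,"ty": -0.36,"tz": -0.05}])

```text
invalid input at $.steps[0]: expected keys tx, ty, tz, wx, wy, wz
```

play_rows(steps=[{"tx": 0.93,"ty": -0.36,"tz": -0.05},{"tx": 0.93,"ty": -0.36,"tz": -0.05},{"tx": 0.93,"ty": -0.36,"tz": -0.05},{"tx": 0.93,"ty": -0.36,"tz": -0.05},{"tx": 0.93,"ty": -0.36,"tz": -0.05},{"tx": 0.93,"ty": -0.36,"tz": -0.05}])

```text
invalid input at $.steps[0]: expected keys tx, ty, tz, wx, wy, wz
```

```bash
python3 - <<'E'
from h import *
import pickle
s=get_state(); print(s["clock"],s["ee_pos"],s["joint_vel"].round(3))
m=optics.camera_model("wrist"); i=optics.get_image("wrist")[:,:,::-1]
pickle.dump(m,open("w1.pkl","wb")); cv2.imwrite("pics/w1.png",i)
E
```

```text
0.15 [ 0.16340284 -0.52467088  0.20128348] [-0.001  0.     0.003 -0.001  0.     0.002]
```

View pics/w1.png

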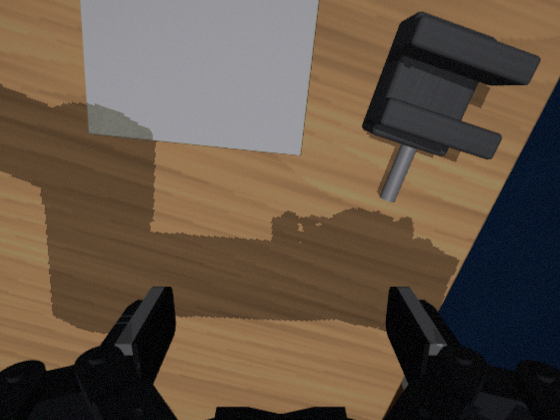

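The wrist view shows only the paper and the vise ahead of the fingers, because the moves were refused for missing keys. I'll resend them with all six keys.

play_rows(steps=[{"tx": 1,"ty": -0.47,"tz": -0.05,"wx": 0,"wy": 0,"wz": 0},{"tx": 1,"ty": -0.47,"tz": -0.05,"wx": 0,"wy": 0,"wz": 0},{"tx": 1,"ty": -0.47,"tz": -0.05,"wx": 0,"wy": 0,"wz": 0}], jaw=1, squeeze=30)

```text
clock: 0.45
ee_pos: [0.2462, -0.4483, 0.2066]
tool_rot: [0.989, 0.15, 0.0, -0.001]
wrist_force: [-0.2, 0.1, -1.1]
width: 0.0854
grip_force: 0.0
```

play_rows(steps=[{"tx": 1,"ty": -0.47,"tz": -0.05,"wx": 0,"wy": 0,"wz": 0},{"tx": 1,"ty": -0.47,"tz": -0.05,"wx": 0,"wy": 0,"wz": 0},{"tx": 1,"ty": -0.47,"tz": -0.05,"wx": 0,"wy": 0,"wz": 0}])

```text
clock: 0.7
ee_pos: [0.3283, -0.3733, 0.212]
tool_rot: [0.989, 0.151, 0.0, -0.0]
wrist_force: [0.5, 0.2, 0.4]
width: 0.0858
grip_force: 0.0
```

play_rows(steps=[{"tx": 1,"ty": -0.47,"tz": -0.05,"wx": 0,"wy": 0,"wz": 0},{"tx": 1,"ty": -0.47,"tz": -0.05,"wx": 0,"wy": 0,"wz": 0},{"tx": 1,"ty": -0.47,"tz": -0.05,"wx": 0,"wy": 0,"wz": 0},{"tx": 1,"ty": -0.47,"tz": -0.05,"wx": 0,"wy": 0,"wz": 0},{"tx": 1,"ty": -0.47,"tz": -0.05,"wx": 0,"wy": 0,"wz": 0}])

```text
clock: 1.12
ee_pos: [0.4088, -0.3003, 0.2168]
tool_rot: [0.988, 0.152, -0.0, 0.0]
wrist_force: [0.0, -0.2, 0.4]
width: 0.0857
grip_force: 0.0
```

```bash
python3 - <<'E'
from h import *
import pickle
s=get_state(); print(s["clock"],s["ee_pos"],s["joint_vel"].round(3))
m=optics.camera_model("wrist"); i=optics.get_image("wrist")[:,:,::-1]
pickle.dump(m,open("w2.pkl","wb")); cv2.imwrite("pics/w2.png",i)
E
```

```text
1.1167 [ 0.4088214  -0.30026156  0.21678899] [-0.047  0.001 -0.006  0.    -0.008 -0.005]
```

View pics/w2.png

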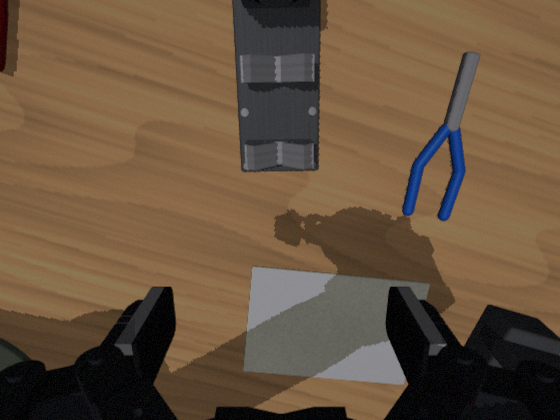

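Wrist view: the fixture is at top centre, with the near V at rows 143-170, the far V at rows 55-83, and the valley at columns about 281 and 278. The base plate edge runs along row 170 and the pliers are to the right. Next I'll measure the valley and plate numerically.

```bash
python3 - <<'E'
from h import *
g=cv2.cvtColor(cv2.imread("pics/w2.png"),cv2.COLOR_BGR2GRAY)
for r in (58,62,66,70,74,78,146,150,154,158,162,166): print(r,g[r,236:324:1].tolist()) if r in(62,70,150,162) else None
for c in (250,262,272,290,300,312): print(c,g[44:180,c].tolist())
E
```

```text
62 [53, 62, 59, 71, 104, 122, 102, 89, 85, 89, 89, 90, 87, 84, 81, 74, 72, 72, 74, 74, 71, 73, 74, 72, 74, 73, 71, 74, 73, 72, 72, 73, 75, 72, 72, 76, 72, 72, 86, 123, 123, 121, 119, 120, 107, 89, 88, 89, 87, 87, 84, 87, 88, 87, 86, 88, 88, 84, 85, 86, 89, 85, 84, 87, 87, 84, 85, 82, 76, 74, 73, 71, 71, 73, 74, 79, 104, 107, 86, 51, 55, 55, 47, 53, 92, 106, 106, 109]
70 [50, 58, 63, 61, 85, 128, 119, 90, 90, 89, 88, 86, 89, 87, 83, 75, 72, 74, 73, 74, 75, 74, 75, 77, 73, 73, 75, 76, 77, 72, 73, 75, 74, 72, 76, 77, 75, 76, 84, 123, 124, 121, 119, 120, 115, 89, 89, 90, 87, 88, 89, 85, 88, 90, 86, 84, 89, 89, 89, 86, 87, 87, 87, 89, 86, 83, 88, 84, 79, 75, 72, 75, 75, 74, 73, 76, 95, 108, 67, 38, 37, 33, 35, 48, 77, 111, 112, 109]
150 [107, 110, 107, 104, 65, 51, 58, 62, 86, 118, 113, 88, 88, 89, 91, 88, 89, 84, 75, 75, 73, 75, 77, 75, 74, 75, 73, 74, 75, 76, 76, 74, 77, 76, 72, 73, 70, 76, 70, 74, 71, 77, 111, 110, 110, 103, 89, 86, 87, 85, 84, 86, 86, 87, 88, 89, 88, 90, 86, 88, 89, 86, 90, 89, 91, 90, 89, 89, 78, 76, 76, 73, 73, 75, 74, 88, 107, 82, 37, 31, 34, 29, 61, 114, 115, 115,
[... 3059 characters left out ...]
85, 89, 88, 90, 87, 87, 88, 86, 89, 88, 91, 89, 90, 79, 59, 56, 88, 102, 105, 107, 106, 105, 108, 109, 111]
312 [60, 61, 56, 59, 60, 61, 60, 61, 59, 67, 91, 94, 81, 81, 95, 106, 108, 105, 104, 92, 79, 89, 103, 104, 107, 107, 95, 80, 76, 99, 110, 113, 114, 115, 98, 82, 79, 62, 34, 36, 33, 35, 34, 36, 35, 46, 57, 59, 57, 62, 60, 59, 60, 62, 60, 58, 59, 59, 58, 56, 58, 62, 72, 99, 114, 109, 109, 112, 115, 116, 110, 82, 48, 59, 60, 60, 55, 59, 59, 58, 61, 56, 60, 54, 58, 60, 58, 59, 57, 57, 58, 60, 57, 59, 55, 59, 55, 48, 40, 82, 90, 90, 108, 107, 107, 106, 107, 104, 104, 102, 103, 105, 108, 94, 91, 101, 109, 106, 112, 108, 93, 93, 95, 83, 65, 45, 65, 101, 113, 114, 115, 116, 114, 114, 113, 117]
```

```bash
python3 - <<'E'
from h import *
import pickle
m=pickle.load(open("w2.pkl","rb"))
P=lambda u,v:onz(m,u,v,.053)
f,n=P(277.2,67.8),P(278.8,156.3)
print("len(76)",np.linalg.norm(f-n),"width(46)",np.linalg.norm(P(250.6,68)-P(303.9,68)),np.linalg.norm(P(253.9,156)-P(303.7,156)))
d=(f-n)[:2]; print("origin",(f+n)/2,"yaw",np.degrees(np.arctan2(d[1],d[0])))
# base corners
a=[onz(m,u,v,.01) for u,v in((242,171),(319.5,170.5))]; print("near edge",a,np.linalg.norm(a[0]-a[1]))
print(delta([.47,.28,.22],149))
E
```

```text
len(76) 0.07461051798650192 width(46) 0.04479262543826204 0.04504910018486066
origin [ 0.46702435 -0.28117798  0.053     ] yaw 18.494484517258726
near edge [array([ 0.39842298, -0.2634468 ,  0.01      ]), array([ 0.4230504 , -0.33970066,  0.01      ])] 0.0801321465496038
(array([ 2.326, -5.361, -0.034]), array([-1.000e-03,  0.000e+00, -2.925e+00]))
```

play_rows(steps=[{"tx": 0.57,"ty": -0.92,"tz": 0,"wx": 0,"wy": 0,"wz": -1},{"tx": 0.57,"ty": -0.92,"tz": 0,"wx": 0,"wy": 0,"wz": -1},{"tx": 0.57,"ty": -0.92,"tz": 0,"wx": 0,"wy": 0,"wz": -1},{"tx": 0.57,"ty": -0.92,"tz": 0,"wx": 0,"wy": 0,"wz": -1},{"tx": 0.57,"ty": -0.92,"tz": 0,"wx": 0,"wy": 0,"wz": -1},{"tx": 0.57,"ty": -0.92,"tz": 0,"wx": 0,"wy": 0,"wz": -1},{"tx": 0.57,"ty": -0.92,"tz": 0,"wx": 0,"wy": 0,"wz": -1}])

```text
clock: 1.75
ee_pos: [0.4343, -0.1976, 0.2168]
tool_rot: [0.855, 0.518, -0.0, -0.0]
wrist_force: [-0.6, 0.4, 0.0]
width: 0.0855
grip_force: 0.0
```

play_rows(steps=[{"tx": 1,"ty": -0.24,"tz": 0,"wx": 0,"wy": 0,"wz": -1},{"tx": 1,"ty": -0.24,"tz": 0,"wx": 0,"wy": 0,"wz": -1},{"tx": 1,"ty": -0.24,"tz": 0,"wx": 0,"wy": 0,"wz": -1},{"tx": 1,"ty": -0.24,"tz": 0,"wx": 0,"wy": 0,"wz": -1},{"tx": 1,"ty": -0.24,"tz": 0,"wx": 0,"wy": 0,"wz": -1},{"tx": 1,"ty": -0.24,"tz": 0,"wx": 0,"wy": 0,"wz": -1},{"tx": 1,"ty": -0.24,"tz": 0,"wx": 0,"wy": 0,"wz": -1}])

```text
clock: 2.33
ee_pos: [0.4598, -0.0981, 0.2167]
tool_rot: [0.592, 0.806, -0.0, -0.0]
wrist_force: [0.2, 0.4, 0.2]
width: 0.0856
grip_force: 0.0
```

play_rows(steps=[{"tx": 0.92,"ty": 0.57,"tz": 0,"wx": 0,"wy": 0,"wz": -0.92},{"tx": 0.92,"ty": 0.57,"tz": 0,"wx": 0,"wy": 0,"wz": -0.92},{"tx": 0.92,"ty": 0.57,"tz": 0,"wx": 0,"wy": 0,"wz": -0.92},{"tx": 0.92,"ty": 0.57,"tz": 0,"wx": 0,"wy": 0,"wz": -0.92},{"tx": 0.92,"ty": 0.57,"tz": 0,"wx": 0,"wy": 0,"wz": -0.92},{"tx": 0.92,"ty": 0.57,"tz": 0,"wx": 0,"wy": 0,"wz": -0.92},{"tx": 0.92,"ty": 0.57,"tz": 0,"wx": 0,"wy": 0,"wz": -0.92}])

```text
clock: 2.92
ee_pos: [0.4872, 0.0067, 0.2167]
tool_rot: [0.27, 0.963, -0.0, -0.0]
wrist_force: [0.1, 0.2, 0.7]
width: 0.0854
grip_force: 0.0
```

play_rows(steps=[{"tx": 0.3,"ty": 1,"tz": 0,"wx": 0,"wy": 0,"wz": 0},{"tx": 0.3,"ty": 1,"tz": 0,"wx": 0,"wy": 0,"wz": 0},{"tx": 0.3,"ty": 1,"tz": 0,"wx": 0,"wy": 0,"wz": 0}])

```text
clock: 3.17
ee_pos: [0.5147, 0.1103, 0.2169]
tool_rot: [0.272, 0.962, 0.001, 0.0]
wrist_force: [-0.9, -0.7, -0.2]
width: 0.0855
grip_force: 0.0
```

```bash
python3 - <<'E'
from h import *
s=get_state(); print(s["clock"],s["ee_pos"],s["joint_positions"].round(2),R.from_quat(s["tool_rot"]).as_matrix()[:2,0])
print(delta([.536,.225,.2],148.7))
E
```

```text
3.1667 [0.5146976  0.11027774 0.21691371] [ 0.07  0.27 -0.23  1.07  0.    0.62] [-0.85214228  0.52331016]
(array([0.419, 1.089, 0.171]), array([ 0.002, -0.   , -0.006]))
```

play_rows(steps=[{"tx": 0.4,"ty": 1,"tz": 0.15,"wx": 0,"wy": 0,"wz": 0},{"tx": 0.4,"ty": 1,"tz": 0.15,"wx": 0,"wy": 0,"wz": 0},{"tx": 0.4,"ty": 1,"tz": 0.15,"wx": 0,"wy": 0,"wz": 0},{"tx": 0.4,"ty": 1,"tz": 0.15,"wx": 0,"wy": 0,"wz": 0},{"tx": 0.4,"ty": 1,"tz": 0.15,"wx": 0,"wy": 0,"wz": 0}])

```text
clock: 3.58
ee_pos: [0.5315, 0.215, 0.2012]
tool_rot: [0.27, 0.963, -0.001, -0.0]
wrist_force: [-0.1, -0.8, 0.3]
width: 0.0853
grip_force: 0.0
```

```bash
python3 - <<'E'
from h import *
import pickle
s=get_state(); print(s["clock"],s["ee_pos"],s["joint_vel"].round(3))
m=optics.camera_model("wrist"); i=np.ascontiguousarray(optics.get_image("wrist")[:,:,::-1])
pickle.dump(m,open("w3.pkl","wb")); cv2.imwrite("pics/w3.png",i)
h=cv2.cvtColor(i,cv2.COLOR_BGR2HSV)
k=((h[...,1]<40)&(h[...,2]>95)).astype(np.uint8); k[270:]=0
k=cv2.morphologyEx(k,cv2.MORPH_OPEN,np.ones((5,5)))
c=sorted(cv2.findContours(k,0,2)[0],key=cv2.contourArea)[-1]
r=cv2.minAreaRect(c); b=cv2.boxPoints(r); print(r,cv2.contourArea(c)); print(b)
P=np.array([onz(m,*p,.027) for p in b]); print(P.round(4)); print(P.mean(0),[np.linalg.norm(P[j]-P[j-1]).round(4) for j in range(4)])
E
```

```text
3.5833 [0.5314643  0.21496579 0.20115352] [-0.035 -0.024 -0.017  0.005 -0.006 -0.012]
((299.5, 175.5), (103.0, 29.0), 90.0) 2825.0
[[285. 124.]
 [314. 124.]
 [314. 227.]
 [285. 227.]]
[[0.4895 0.2442 0.027 ]
 [0.5032 0.2667 0.027 ]
 [0.5901 0.2172 0.027 ]
 [0.5751 0.1926 0.027 ]]
[0.5394856 0.2301654 0.027    ] [np.float64(0.0999), np.float64(0.0263), np.float64(0.0999), np.float64(0.0288)]
```

View pics/w3.png

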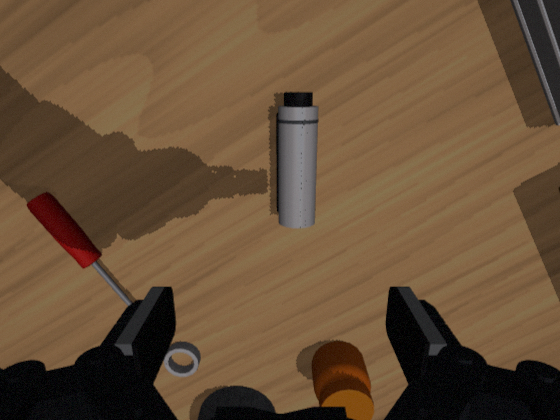

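The barrel stands upright in the wrist view, columns about 278-317, from the eyepiece shoulder at row 106 to the glass end at row 227. The eyepiece is at (298,99). Next I'll refine the edges.

```bash
python3 - <<'E'
from h import *
import pickle
m=pickle.load(open("w3.pkl","rb")); i=cv2.imread("pics/w3.png"); g=cv2.cvtColor(i,cv2.COLOR_BGR2GRAY)
h=cv2.cvtColor(i,cv2.COLOR_BGR2HSV)[...,1]
for r in (110,130,175,215): print(r,g[r,272:324].tolist(),h[r,272:324].tolist())
for c in (290,298,306): print(c,g[98:112,c].tolist(),g[218:236,c].tolist(),h[218:236,c].tolist())
E
```

```text
110 [59, 60, 60, 59, 60, 58, 46, 56, 64, 75, 81, 84, 91, 97, 100, 102, 106, 107, 111, 113, 117, 121, 126, 131, 135, 134, 135, 134, 135, 135, 136, 131, 135, 129, 121, 121, 120, 118, 115, 115, 112, 104, 97, 95, 89, 83, 87, 100, 97, 100, 98, 97] [124, 128, 127, 128, 119, 113, 42, 9, 8, 10, 3, 3, 6, 5, 8, 7, 14, 12, 7, 11, 2, 8, 10, 6, 6, 7, 6, 9, 9, 9, 7, 8, 6, 8, 10, 8, 6, 6, 9, 4, 11, 7, 5, 8, 8, 23, 108, 120, 120, 121, 122, 122]
130 [64, 66, 63, 56, 22, 15, 31, 56, 65, 75, 80, 85, 92, 100, 103, 106, 108, 110, 111, 113, 116, 122, 128, 129, 134, 135, 134, 136, 135, 136, 135, 135, 130, 127, 122, 121, 119, 119, 115, 115, 109, 101, 99, 93, 82, 85, 109, 109, 105, 105, 105, 108] [126, 124, 124, 129, 123, 16, 23, 9, 4, 7, 6, 9, 5, 8, 10, 5, 5, 5, 9, 7, 9, 8, 8, 6, 4, 4, 9, 11, 7, 9, 9, 11, 8, 8, 8, 2, 10, 6, 9, 7, 7, 7, 10, 3, 15, 75, 118, 122, 122, 126, 123, 119]
175 [64, 68, 67, 61, 44, 5, 32, 54, 61, 76, 83, 85, 93, 96, 101, 105, 106, 110, 113, 113, 120, 124, 126, 130, 131, 134, 133, 133, 130, 115, 133, 129, 126, 123, 122, 122, 119, 115, 113, 107, 101, 95, 90, 85, 89, 104, 102, 102, 103, 
[... 644 characters left out ...]
 111, 110, 108]
290 [16, 10, 9, 15, 5, 7, 10, 1, 35, 91, 110, 110, 111, 113] [116, 113, 116, 114, 112, 113, 112, 112, 113, 114, 109, 108, 110, 109, 110, 110, 113, 115] [11, 9, 11, 11, 9, 7, 9, 13, 9, 51, 107, 122, 118, 119, 117, 113, 111, 109]
298 [20, 24, 18, 15, 14, 13, 17, 13, 35, 104, 135, 136, 135, 134] [130, 128, 129, 130, 130, 131, 131, 130, 130, 129, 119, 114, 113, 114, 116, 115, 111, 112] [8, 8, 10, 6, 4, 6, 4, 6, 8, 15, 68, 109, 111, 107, 108, 111, 117, 114]
306 [11, 12, 19, 13, 16, 13, 9, 7, 37, 98, 123, 124, 121, 121] [120, 120, 120, 119, 120, 119, 118, 117, 120, 119, 113, 115, 113, 110, 113, 112, 113, 111] [6, 10, 4, 6, 6, 8, 6, 11, 6, 55, 108, 109, 110, 115, 112, 114, 112, 116]
```

```bash
python3 - <<'E'
from h import *
import pickle
m=pickle.load(open("w3.pkl","rb"))
e,gl=onz(m,298,106.4,.045),onz(m,297,227.6,.045)
rows=np.array([110,130,175,215]); cs=[297.7,297.4,296.8,296.4]; p=np.polyfit(rows,cs,1)
A=np.array([onz(m,np.polyval(p,r),r,.027) for r in (110,215)]); d=A[1]-A[0]; d/=np.linalg.norm(d)
print("len(110)",np.linalg.norm(e-gl),"yaw",np.degrees(np.arctan2(d[1],d[0])))
c=A[0]+d*(((e+gl)/2-A[0])@d); print("centre",c); w=[onz(m,u,175,.027) for u in(278,315.8)];print("dia",np.linalg.norm(w[0]-w[1]))
E
```

```text
len(110) 0.1098673636763216 yaw -31.203973581586062
centre [0.52858278 0.2337947  0.027     ]
dia 0.03584513119231062
```

```bash
python3 - <<'E'
from h import *
print(delta([.5286,.2338,.011],148.8))
E
```

```text
(array([0.127, 0.156, 1.905]), array([-0.002, -0.   , -0.005]))
```

play_rows(steps=[{"tx": 0.127,"ty": 0.156,"tz": 0.3,"wx": 0,"wy": 0,"wz": -0.005},{"tx": 0.127,"ty": 0.156,"tz": 0.6,"wx": 0,"wy": 0,"wz": -0.005},{"tx": 0.127,"ty": 0.156,"tz": 1,"wx": 0,"wy": 0,"wz": -0.005},{"tx": 0.127,"ty": 0.156,"tz": 1,"wx": 0,"wy": 0,"wz": -0.005},{"tx": 0.127,"ty": 0.156,"tz": 1,"wx": 0,"wy": 0,"wz": -0.005},{"tx": 0.127,"ty": 0.156,"tz": 1,"wx": 0,"wy": 0,"wz": -0.005}])

```text
clock: 4.13
ee_pos: [0.53, 0.2341, 0.1038]
tool_rot: [0.269, 0.963, 0.0, 0.001]
wrist_force: [0.5, -0.7, 0.8]
width: 0.0853
grip_force: 0.0
```

```bash
python3 - <<'E'
from h import *
import pickle
print(delta([.5286,.2338,.011],148.8))
m=optics.camera_model("wrist"); i=np.ascontiguousarray(optics.get_image("wrist")[:,:,::-1])
pickle.dump(m,open("w4.pkl","wb")); cv2.imwrite("pics/w4.png",i)
h=cv2.cvtColor(i,cv2.COLOR_BGR2HSV)[...,1]
s=get_state(); q=R.from_quat(s["tool_rot"])
for r in range(110,300,30):
    x=np.where(h[r,180:400]<40)[0]+180
    if len(x)>20:
        runs=max(np.split(x,np.where(np.diff(x)>2)[0]+1),key=len); u=(runs[0]+runs[-1])/2
        p=onz(m,u,r,.027); print(r,runs[0],runs[-1],p.round(4),"tool frame",q.inv().apply(p-s["ee_pos"]).round(4))
E
```

```text
(array([ 0.012, -0.011,  0.928]), array([ 0.001,  0.002, -0.   ]))
140 253 307 [0.4873 0.2588 0.027 ] tool frame [ 0.0499 -0.0019  0.0774]
170 254 306 [0.5045 0.2484 0.027 ] tool frame [ 0.0298 -0.0019  0.0774]
200 254 305 [0.5225 0.2371 0.027 ] tool frame [ 0.0086 -0.0023  0.0775]
230 255 304 [0.5417 0.2255 0.027 ] tool frame [-0.0138 -0.0023  0.0775]
260 256 304 [0.5621 0.2135 0.027 ] tool frame [-0.0375 -0.0019  0.0776]
290 270 291 [0.5838 0.2008 0.027 ] tool frame [-0.0626 -0.0015  0.0776]
```

play_rows(steps=[{"tx": 0.01,"ty": -0.016,"tz": 0.3,"wx": 0,"wy": 0,"wz": 0},{"tx": 0.01,"ty": -0.016,"tz": 0.55,"wx": 0,"wy": 0,"wz": 0},{"tx": 0.01,"ty": -0.016,"tz": 0.75,"wx": 0,"wy": 0,"wz": 0},{"tx": 0.01,"ty": -0.016,"tz": 0.87,"wx": 0,"wy": 0,"wz": 0},{"tx": 0.01,"ty": -0.016,"tz": 0.93,"wx": 0,"wy": 0,"wz": 0},{"tx": 0.01,"ty": -0.016,"tz": 0.93,"wx": 0,"wy": 0,"wz": 0},{"tx": 0.01,"ty": -0.016,"tz": 0.93,"wx": 0,"wy": 0,"wz": 0}])

```text
clock: 4.77
ee_pos: [0.5286, 0.2344, 0.0106]
tool_rot: [0.268, 0.963, 0.001, 0.001]
wrist_force: [-0.2, 0.1, 0.8]
width: 0.0857
grip_force: 0.0
```

play_rows(steps=[{"tx": 0,"ty": 0,"tz": 0,"wx": 0,"wy": 0,"wz": 0},{"tx": 0,"ty": 0,"tz": 0,"wx": 0,"wy": 0,"wz": 0},{"tx": 0,"ty": 0,"tz": 0,"wx": 0,"wy": 0,"wz": 0},{"tx": 0,"ty": 0,"tz": 0,"wx": 0,"wy": 0,"wz": 0},{"tx": 0,"ty": 0,"tz": 0,"wx": 0,"wy": 0,"wz": 0},{"tx": 0,"ty": 0,"tz": 0,"wx": 0,"wy": 0,"wz": 0},{"tx": 0,"ty": 0,"tz": 0,"wx": 0,"wy": 0,"wz": 0},{"tx": 0,"ty": 0,"tz": 0,"wx": 0,"wy": 0,"wz": 0},{"tx": 0,"ty": 0,"tz": 0,"wx": 0,"wy": 0,"wz": 0},{"tx": 0,"ty": 0,"tz": 0,"wx": 0,"wy": 0,"wz": 0},{"tx": 0,"ty": 0,"tz": 0,"wx": 0,"wy": 0,"wz": 0},{"tx": 0,"ty": 0,"tz": 0,"wx": 0,"wy": 0,"wz": 0}], jaw=-1, squeeze=28)

```text
clock: 5.77
ee_pos: [0.5287, 0.235, 0.012]
tool_rot: [0.268, 0.963, 0.001, 0.002]
wrist_force: [-4.0, -0.7, 20.9]
width: 0.0176
grip_force: 23.0
```

```bash
python3 - <<'E'
from h import *
s=get_state(); print(s["width"],s["grip_force"],s["wrist_force"],s["torque"],s["ee_pos"],s["joint_vel"].round(3))
w=optics.get_image("wrist")[:,:,::-1]; sd=optics.get_image("side")[:,:,::-1]
cv2.imwrite("pics/w5.png",np.hstack([cv2.resize(w[60:,100:460],(400,400)),cv2.resize(sd[280:380,260:360],(400,400),interpolation=cv2.INTER_CUBIC)]))
E
```

```text
0.01755828791872383 23.011567890644073 [-4.03128376 -0.70298406 20.92016868] [-0.1158582   1.05176408  0.03017637] [0.52867544 0.23500518 0.01200225] [-0.001  0.     0.002  0.001  0.002  0.   ]
```

View pics/w5.png

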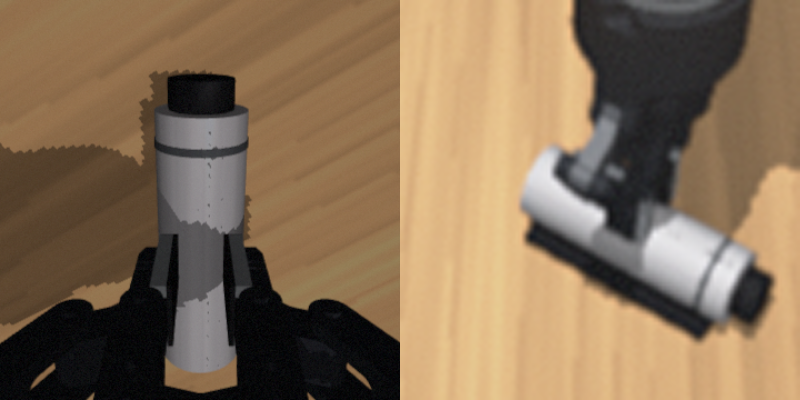

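Wrist crop (left): the fingers straddle the barrel near its glass half, and the gap at their tips looks narrower than the barrel. Side crop (right): the near finger seems to end around the barrel's midline at about (630,235). The 17.6 mm width and 21 N upward force suggest the fingers caught the upper flanks, so I'll check the fingertip height by projection.

```bash
python3 - <<'E'
from h import *
s=get_state(); m=optics.camera_model("side"); q=R.from_quat(s["tool_rot"]); M=q.as_matrix()
cr=lambda p:((proj(m,p)-[260,280])*4+[400,0]).round(0)
print(M.round(4))
for y in (.009,.018,.026):
  for dz in (0,-.02,-.03): print(y,dz,[cr(s["ee_pos"]+M@np.array([x,y,dz])) for x in(-.011,.011)])
w=optics.camera_model("wrist")
cw=lambda p:((proj(w,p)-[100,60])*[400/360,400/360]).round(0)
for y in (-.018,-.009,.009,.018):
  for dz in (0,-.01,-.02,-.03): print(y,dz,[cw(s["ee_pos"]+M@np.array([x,y,dz])) for x in(-.011,.011)])
E
```

```text
[[-0.8565  0.5161  0.0036]
 [ 0.5161  0.8565  0.0015]
 [-0.0023  0.0032 -1.    ]]
0.009 0 [array([603., 252.]), array([643., 274.])]
0.009 -0.02 [array([605., 227.]), array([646., 249.])]
0.009 -0.03 [array([606., 214.]), array([647., 237.])]
0.018 0 [array([593., 266.]), array([633., 288.])]
0.018 -0.02 [array([595., 241.]), array([636., 263.])]
0.018 -0.03 [array([596., 228.]), array([637., 251.])]
0.026 0 [array([585., 278.]), array([625., 301.])]
0.026 -0.02 [array([587., 253.]), array([627., 276.])]
0.026 -0.03 [array([588., 240.]), array([629., 263.])]
-0.018 0 [array([163., 242.]), array([162., 198.])]
-0.018 -0.01 [array([161., 253.]), array([160., 207.])]
-0.018 -0.02 [array([159., 265.]), array([157., 217.])]
-0.018 -0.03 [array([157., 279.]), array([155., 229.])]
-0.009 0 [array([183., 242.]), array([182., 198.])]
-0.009 -0.01 [array([182., 253.]), array([181., 207.])]
-0.009 -0.02 [array([181., 265.]), array([180., 217.])]
-0.009 -0.03 [array([179., 279.]), array([179., 229.])]
0.009 0 [array([221., 242.]), array([222., 198.])]
0.009 -0.01 [array([222., 253.]), array([223., 207.])]
0.009 -0.02 [array([223., 265.]), array([225., 218.])]
0.009 -0.03 [array([225., 279.]), array([226., 229.])]
0.018 0 [array([241., 242.]), array([242., 198.])]
0.018 -0.01 [array([243., 253.]), array([244., 207.])]
0.018 -0.02 [array([245., 265.]), array([247., 218.])]
0.018 -0.03 [array([247., 279.]), array([250., 229.])]
```

play_rows(steps=[{"tx": 0,"ty": 0,"tz": 0,"wx": 0,"wy": 0,"wz": 0},{"tx": 0,"ty": 0,"tz": 0,"wx": 0,"wy": 0,"wz": 0},{"tx": 0,"ty": 0,"tz": 0,"wx": 0,"wy": 0,"wz": 0},{"tx": 0,"ty": 0,"tz": 0,"wx": 0,"wy": 0,"wz": 0},{"tx": 0,"ty": 0,"tz": 0,"wx": 0,"wy": 0,"wz": 0},{"tx": 0,"ty": 0,"tz": 0,"wx": 0,"wy": 0,"wz": 0},{"tx": 0,"ty": 0,"tz": 0,"wx": 0,"wy": 0,"wz": 0},{"tx": 0,"ty": 0,"tz": 0,"wx": 0,"wy": 0,"wz": 0},{"tx": 0,"ty": 0,"tz": 0,"wx": 0,"wy": 0,"wz": 0}], jaw=1)

```text
clock: 6.62
ee_pos: [0.5271, 0.2342, 0.0088]
tool_rot: [0.268, 0.963, -0.0, -0.0]
wrist_force: [0.1, 0.5, 0.3]
width: 0.0856
grip_force: 0.0
```

```bash
python3 - <<'E'
from h import *
s=get_state(); print(s["width"],s["ee_pos"],s["wrist_force"])
m=optics.camera_model("wrist"); i=optics.get_image("wrist")[:,:,::-1]; sd=optics.get_image("side")[:,:,::-1]
cv2.imwrite("pics/w6.png",np.hstack([cv2.resize(i[60:,100:460],(400,400)),cv2.resize(sd[280:380,260:360],(400,400),interpolation=cv2.INTER_CUBIC)]))
M=R.from_quat(s["tool_rot"]).as_matrix()
cw=lambda p:((proj(m,p)-[100,60])*400/360).round(0)
for dz in(0,-.013,-.03,-.04,-.05): print(dz,[cw(s["ee_pos"]+M@np.array([x,y,dz])).tolist() for x in(-.011,.011) for y in(-.0425,.0425)])
E
```

```text
0.0855984756103683 [0.52706548 0.23419188 0.00875417] [0.07606886 0.45737694 0.26583277]
0 [[111.0, 242.0], [293.0, 242.0], [107.0, 198.0], [297.0, 198.0]]
-0.013 [[104.0, 256.0], [299.0, 257.0], [101.0, 210.0], [304.0, 210.0]]
-0.03 [[95.0, 279.0], [309.0, 279.0], [90.0, 229.0], [314.0, 229.0]]
-0.04 [[89.0, 294.0], [316.0, 294.0], [83.0, 241.0], [321.0, 242.0]]
-0.05 [[81.0, 311.0], [323.0, 311.0], [75.0, 256.0], [330.0, 256.0]]
```

View pics/w6.png

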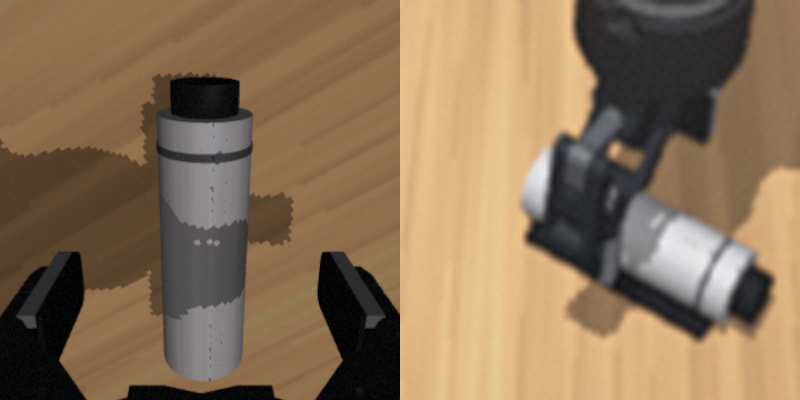

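Wrist crop: the barrel is still straight on its rest, axis at column 205, shoulder at row ~122 and glass end at row ~380. The open fingertips are at (82,252) and (318,252). That puts them about 45 mm behind the TCP, matching the side view tip at (606,285). The real tips therefore sit about 30 mm behind the reported TCP, so I have to go lower.

```bash
python3 - <<'E'
from h import *
s=get_state(); m=optics.camera_model("wrist"); M=R.from_quat(s["tool_rot"]).as_matrix()
f=lambda x,y:(x*.9+100,y*.9+60)
e,g=onz(m,*f(205,122),.045),onz(m,*f(204,380),.045)
print(np.linalg.norm(e-g),(e+g)/2,M.T@((e+g)/2-s["ee_pos"]))
a,b=onz(m,*f(204.5,150),.027),onz(m,*f(203,340),.027); d=b-a; print(np.degrees(np.arctan2(d[1],d[0])),delta([*((e+g)/2)[:2],-.018],148.8))
E
```

```text
0.10943606850200306 [0.52860024 0.23427646 0.045     ] [-0.00125851  0.00084154 -0.03618896]
-31.279698812559793 (array([-0.013,  0.008,  0.268]), array([-0.   , -0.   ,  0.003]))
```

play_rows(steps=[{"tx": -0.013,"ty": 0.008,"tz": 0.07,"wx": 0,"wy": 0,"wz": 0},{"tx": -0.013,"ty": 0.008,"tz": 0.14,"wx": 0,"wy": 0,"wz": 0},{"tx": -0.013,"ty": 0.008,"tz": 0.14,"wx": 0,"wy": 0,"wz": 0}])

```text
clock: 6.97
ee_pos: [0.5276, 0.2339, -0.0069]
tool_rot: [0.268, 0.963, -0.001, -0.001]
wrist_force: [-0.8, -0.2, 0.1]
width: 0.0857
grip_force: 0.0
```

play_rows(steps=[{"tx": 0,"ty": 0,"tz": 0.06,"wx": 0,"wy": 0,"wz": 0},{"tx": 0,"ty": 0,"tz": 0.13,"wx": 0,"wy": 0,"wz": 0},{"tx": 0,"ty": 0,"tz": 0.13,"wx": 0,"wy": 0,"wz": 0}])

```text
clock: 7.22
ee_pos: [0.5275, 0.2339, -0.0198]
tool_rot: [0.268, 0.963, -0.001, -0.001]
wrist_force: [-0.9, 0.4, 0.0]
width: 0.0853
grip_force: 0.0
```

play_rows(steps=[{"tx": 0,"ty": 0,"tz": 0,"wx": 0,"wy": 0,"wz": 0},{"tx": 0,"ty": 0,"tz": 0,"wx": 0,"wy": 0,"wz": 0},{"tx": 0,"ty": 0,"tz": 0,"wx": 0,"wy": 0,"wz": 0},{"tx": 0,"ty": 0,"tz": 0,"wx": 0,"wy": 0,"wz": 0},{"tx": 0,"ty": 0,"tz": 0,"wx": 0,"wy": 0,"wz": 0},{"tx": 0,"ty": 0,"tz": 0,"wx": 0,"wy": 0,"wz": 0},{"tx": 0,"ty": 0,"tz": 0,"wx": 0,"wy": 0,"wz": 0},{"tx": 0,"ty": 0,"tz": 0,"wx": 0,"wy": 0,"wz": 0},{"tx": 0,"ty": 0,"tz": 0,"wx": 0,"wy": 0,"wz": 0},{"tx": 0,"ty": 0,"tz": 0,"wx": 0,"wy": 0,"wz": 0}], jaw=-1, squeeze=28)

```text
clock: 8.05
ee_pos: [0.5291, 0.2345, -0.0177]
tool_rot: [0.268, 0.963, 0.0, 0.0]
wrist_force: [0.4, 0.3, 4.3]
width: 0.0352
grip_force: 28.5
```

play_rows(steps=[{"tx": 0,"ty": 0,"tz": -0.05,"wx": 0,"wy": 0,"wz": 0},{"tx": 0,"ty": 0,"tz": -0.15,"wx": 0,"wy": 0,"wz": 0},{"tx": 0,"ty": 0,"tz": -0.35,"wx": 0,"wy": 0,"wz": 0},{"tx": 0,"ty": 0,"tz": -0.6,"wx": 0,"wy": 0,"wz": 0},{"tx": 0,"ty": 0,"tz": -0.85,"wx": 0,"wy": 0,"wz": 0},{"tx": 0,"ty": 0,"tz": -1,"wx": 0,"wy": 0,"wz": 0},{"tx": 0,"ty": 0,"tz": -1,"wx": 0,"wy": 0,"wz": 0},{"tx": 0,"ty": 0,"tz": -1,"wx": 0,"wy": 0,"wz": 0}])

```text
clock: 8.72
ee_pos: [0.529, 0.2343, 0.0826]
tool_rot: [0.268, 0.963, 0.0, 0.001]
wrist_force: [0.1, -0.2, -2.9]
width: 0.0346
grip_force: 28.3
```

```bash
python3 - <<'E'
from h import *
s=get_state(); print({k:np.round(s[k],3) for k in("clock","width","grip_force","wrist_force","torque","ee_pos")})
i=optics.get_image("wrist")[:,:,::-1]; cv2.imwrite("pics/w7.png",i)
print(delta([.467,-.281,.12],198.3))
E
```

```text
{'clock': np.float64(8.717), 'width': np.float64(0.035), 'grip_force': np.float64(28.305), 'wrist_force': array([ 0.102, -0.238, -2.934]), 'torque': array([ 0.027,  0.059, -0.01 ]), 'ee_pos': array([0.529, 0.234, 0.083])}
(array([-2.136, -4.726, -0.384]), array([-1.000e-03, -1.000e-03, -1.097e+00]))
```

play_rows(steps=[{"tx": -0.15,"ty": -0.33,"tz": -0.2,"wx": 0,"wy": 0,"wz": -0.15},{"tx": -0.3,"ty": -0.65,"tz": -0.4,"wx": 0,"wy": 0,"wz": -0.3},{"tx": -0.44,"ty": -0.98,"tz": -0.5,"wx": 0,"wy": 0,"wz": -0.45},{"tx": -0.44,"ty": -0.98,"tz": -0.5,"wx": 0,"wy": 0,"wz": -0.55}])

```text
clock: 9.1
ee_pos: [0.5149, 0.1225, 0.1322]
tool_rot: [0.055, 0.998, -0.002, -0.0]
wrist_force: [-0.2, 0.4, -2.1]
width: 0.0354
grip_force: 29.0
```

play_rows(steps=[{"tx": 0,"ty": -0.33,"tz": 0,"wx": 0,"wy": 0,"wz": -0.15},{"tx": 0,"ty": -0.66,"tz": 0,"wx": 0,"wy": 0,"wz": -0.3},{"tx": 0,"ty": -1,"tz": 0,"wx": 0,"wy": 0,"wz": -0.45},{"tx": 0,"ty": -1,"tz": 0,"wx": 0,"wy": 0,"wz": -0.55}])

```text
clock: 9.43
ee_pos: [0.5026, 0.0234, 0.13]
tool_rot: [-0.16, 0.987, -0.001, -0.002]
wrist_force: [0.4, 0.8, -2.1]
width: 0.0351
grip_force: 29.2
```

play_rows(steps=[{"tx": 0.16,"ty": -0.33,"tz": 0,"wx": 0,"wy": 0,"wz": 0},{"tx": 0.32,"ty": -0.66,"tz": 0,"wx": 0,"wy": 0,"wz": 0},{"tx": 0.47,"ty": -0.99,"tz": 0,"wx": 0,"wy": 0,"wz": 0}])

```text
clock: 9.68
ee_pos: [0.4894, -0.0812, 0.1301]
tool_rot: [-0.161, 0.987, 0.001, -0.002]
wrist_force: [1.1, 0.1, -1.5]
width: 0.0349
grip_force: 29.3
```

play_rows(steps=[{"tx": 0.16,"ty": -0.33,"tz": 0,"wx": 0,"wy": 0,"wz": 0},{"tx": 0.32,"ty": -0.66,"tz": 0,"wx": 0,"wy": 0,"wz": 0},{"tx": 0.47,"ty": -0.99,"tz": 0,"wx": 0,"wy": 0,"wz": 0},{"tx": 0.47,"ty": -0.99,"tz": 0,"wx": 0,"wy": 0,"wz": 0},{"tx": 0.47,"ty": -0.99,"tz": 0,"wx": 0,"wy": 0,"wz": 0},{"tx": 0.47,"ty": -0.99,"tz": 0,"wx": 0,"wy": 0,"wz": 0}])

```text
clock: 10.18
ee_pos: [0.4768, -0.1887, 0.1304]
tool_rot: [-0.16, 0.987, 0.001, -0.001]
wrist_force: [-0.6, -0.4, -1.4]
width: 0.0352
grip_force: 29.4
```

```bash
python3 - <<'E'
from h import *
import pickle
s=get_state(); print({k:np.round(s[k],3) for k in("clock","width","grip_force","wrist_force","ee_pos")})
m=optics.camera_model("wrist"); i=optics.get_image("wrist")[:,:,::-1]; cv2.imwrite("pics/w8.png",i); pickle.dump((m,s),open("w8.pkl","wb"))
print(delta([.467,-.281,.12],198.3))
E
```

```text
{'clock': np.float64(10.183), 'width': np.float64(0.035), 'grip_force': np.float64(29.374), 'wrist_force': array([-0.564, -0.373, -1.442]), 'ee_pos': array([ 0.477, -0.189,  0.13 ])}
(array([ 0.389, -0.849,  0.105]), array([ 0.003, -0.002,  0.003]))
```

View pics/w8.png

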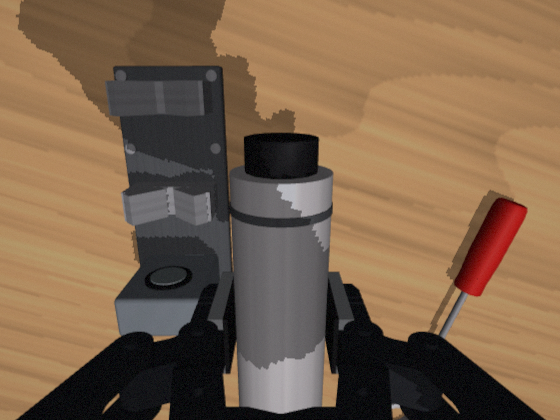

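The wrist view shows the barrel held straight: eyepiece at (281,155), shoulder at row ~172, edges at columns 231-331. The fixture is to the left, with the outer V at rows 80-115, the lamp-side V at rows 187-222, valleys near columns 160 and 171, and the lamp at (168,290). The screwdriver is untouched.

```bash
python3 - <<'E'
from h import *
g=cv2.cvtColor(cv2.imread("pics/w8.png"),cv2.COLOR_BGR2GRAY)
for r in (86,92,98,195,202,208): print(r,g[r,100:232].tolist())
for c in (114,196,128,205): print(c,g[60:235,c].tolist())
for r in (185,240,300): print(r,g[r,222:245].tolist(),g[r,318:340].tolist())
print(g[160:185,281].tolist())
E
```

```text
86 [90, 87, 91, 91, 92, 86, 83, 75, 71, 70, 69, 68, 68, 70, 72, 73, 68, 68, 71, 72, 68, 72, 71, 69, 70, 71, 73, 72, 72, 71, 72, 70, 72, 72, 73, 71, 73, 70, 71, 73, 70, 70, 71, 69, 72, 69, 71, 66, 71, 71, 69, 69, 73, 71, 75, 86, 84, 86, 86, 85, 87, 85, 83, 72, 70, 69, 69, 70, 70, 67, 71, 74, 72, 68, 69, 70, 70, 69, 69, 70, 68, 65, 68, 71, 66, 70, 72, 72, 72, 71, 71, 72, 69, 69, 73, 73, 67, 73, 82, 87, 89, 87, 68, 36, 38, 41, 39, 41, 37, 38, 41, 41, 48, 48, 45, 44, 45, 44, 44, 44, 41, 31, 29, 55, 90, 89, 89, 89, 87, 89, 88, 91]
92 [95, 92, 91, 92, 93, 92, 85, 79, 74, 63, 65, 67, 65, 69, 67, 70, 68, 68, 67, 69, 69, 65, 66, 69, 65, 69, 66, 68, 68, 66, 68, 67, 68, 69, 70, 67, 67, 72, 67, 68, 70, 65, 68, 67, 68, 69, 70, 68, 70, 68, 69, 71, 70, 65, 71, 78, 83, 82, 83, 83, 83, 83, 81, 74, 63, 66, 66, 69, 68, 68, 65, 68, 68, 68, 68, 68, 66, 66, 63, 69, 66, 68, 67, 67, 67, 68, 68, 69, 68, 68, 68, 70, 74, 67, 69, 70, 70, 73, 76, 84, 85, 83, 78, 39, 36, 41, 33, 33, 38, 39, 37, 43, 47, 47, 47, 48, 45, 45, 46, 46, 42, 34, 25, 44, 87, 88, 87, 87, 87, 85, 86, 89]
98 [86, 88, 83, 82, 88, 86, 86, 86, 
[... 5366 characters left out ...]
85 [44, 46, 44, 42, 34, 37, 67, 86, 64, 68, 70, 73, 79, 81, 82, 84, 83, 84, 87, 87, 92, 91, 89] [153, 150, 148, 145, 141, 137, 135, 133, 130, 127, 122, 118, 113, 108, 110, 137, 134, 131, 128, 129, 128, 123]
240 [73, 75, 73, 76, 75, 76, 69, 52, 59, 112, 77, 67, 68, 74, 76, 79, 81, 84, 85, 84, 88, 88, 88] [131, 143, 140, 136, 135, 131, 130, 126, 120, 116, 109, 107, 139, 150, 153, 152, 149, 152, 151, 153, 150, 149]
300 [57, 58, 57, 57, 54, 29, 2, 11, 10, 10, 10, 15, 25, 64, 66, 71, 77, 78, 84, 84, 85, 86, 87] [88, 84, 85, 81, 80, 77, 76, 72, 58, 12, 7, 11, 11, 7, 12, 2, 38, 58, 59, 55, 59, 59]
[25, 29, 29, 26, 31, 31, 28, 27, 27, 26, 32, 26, 24, 23, 25, 21, 20, 12, 21, 48, 65, 64, 63, 101, 158]
```

```bash
python3 - <<'E'
from h import *
import pickle
m,s=pickle.load(open("w8.pkl","rb")); M=R.from_quat(s["tool_rot"]).as_matrix()
d=np.array([np.cos(np.radians(18.3)),np.sin(np.radians(18.3))]); n=np.array([-d[1],d[0]]); o=np.array([.467,-.281])
fx=lambda p:((p[:2]-o)@d*1e3,(p[:2]-o)@n*1e3)
for t,u,v,z in (("lampV peaks",161.75,207.2,.053),("pkL",129.7,205,.053),("pkR",193.8,205,.053),("lampV valley",171.1,207.2,.0325),("outV valley",159.7,97.6,.0325),("outV left",108.2,97.6,.044),("outV right",198.4,97.6,.044),("plate near L",115,66.5,.01),("plate near R",222.5,66.5,.01)):
    print(t,np.round(fx(onz(m,u,v,z)),1))
# barrel in hand: axis z = tcp+.0447
za=s["ee_pos"][2]+.0447
for t,u,v,z in (("shoulder top",281,183.3,za+.018),("axis r190",(229+332)/2,188,za),("axis r300",(234.5+326.3)/2,300,za)):
    print(t,(M.T@(onz(m,u,v,z)-s["ee_pos"])*1e3).round(1))
E
```

```text
lampV peaks [34.7  0.5]
pkL [ 33.1 -21.7]
pkR [33.  23.2]
lampV valley [41.2  0.8]
outV valley [-38.3   0.3]
outV left [-38.5 -30.3]
outV right [-38.6  29.4]
plate near L [-59.4 -37.1]
plate near R [-59.6  41.4]
shoulder top [ 55.8  -0.7 -62.6]
axis r190 [ 49.6  -0.9 -44.6]
axis r300 [  4.5  -0.9 -44.7]
```

```bash
cat >> h.py <<'E'
d=np.array([np.cos(np.radians(18.3)),np.sin(np.radians(18.3))]); n=np.array([-d[1],d[0]]); o=np.array([.467,-.281])
T=o+.0008*d+.0008*n
E
python3 - <<'E'
from h import *
print(delta([*T,.13],198.3))
E
```

```text
(array([ 0.381, -0.841,  0.005]), array([ 0.003, -0.002,  0.003]))
```

play_rows(steps=[{"tx": 0.12,"ty": -0.26,"tz": 0,"wx": 0,"wy": 0,"wz": 0},{"tx": 0.25,"ty": -0.55,"tz": 0,"wx": 0,"wy": 0,"wz": 0},{"tx": 0.35,"ty": -0.77,"tz": 0,"wx": 0,"wy": 0,"wz": 0},{"tx": 0.381,"ty": -0.841,"tz": 0,"wx": 0,"wy": 0,"wz": 0},{"tx": 0.381,"ty": -0.841,"tz": 0.2,"wx": 0,"wy": 0,"wz": 0},{"tx": 0.381,"ty": -0.841,"tz": 0.5,"wx": 0,"wy": 0,"wz": 0},{"tx": 0.381,"ty": -0.841,"tz": 0.8,"wx": 0,"wy": 0,"wz": 0},{"tx": 0.381,"ty": -0.841,"tz": 0.95,"wx": 0,"wy": 0,"wz": 0},{"tx": 0.381,"ty": -0.841,"tz": 1,"wx": 0,"wy": 0,"wz": 0},{"tx": 0.381,"ty": -0.841,"tz": 1,"wx": 0,"wy": 0,"wz": 0},{"tx": 0.381,"ty": -0.841,"tz": 1,"wx": 0,"wy": 0,"wz": 0},{"tx": 0.381,"ty": -0.841,"tz": 1,"wx": 0,"wy": 0,"wz": 0}])

```text
clock: 11.23
ee_pos: [0.4697, -0.2814, 0.0332]
tool_rot: [-0.16, 0.987, -0.001, 0.001]
wrist_force: [0.1, -0.6, -1.2]
width: 0.0355
grip_force: 29.3
```

```bash
python3 - <<'E'
from h import *
s=get_state(); print({k:np.round(s[k],4) for k in("clock","width","grip_force","wrist_force","torque","ee_pos")})
print(delta([*T,.015],198.3))
E
```

```text
{'clock': np.float64(11.2333), 'width': np.float64(0.0355), 'grip_force': np.float64(29.3486), 'wrist_force': array([ 0.1235, -0.5893, -1.18  ]), 'torque': array([-0.019 ,  0.0058,  0.0349]), 'ee_pos': array([ 0.4697, -0.2814,  0.0332])}
(array([0.017, 0.021, 0.182]), array([-0.002,  0.002,  0.004]))
```

play_rows(steps=[{"tx": 0.017,"ty": 0.021,"tz": 0.04,"wx": 0,"wy": 0,"wz": 0},{"tx": 0.017,"ty": 0.021,"tz": 0.08,"wx": 0,"wy": 0,"wz": 0},{"tx": 0.017,"ty": 0.021,"tz": 0.12,"wx": 0,"wy": 0,"wz": 0},{"tx": 0.017,"ty": 0.021,"tz": 0.14,"wx": 0,"wy": 0,"wz": 0},{"tx": 0.017,"ty": 0.021,"tz": 0.16,"wx": 0,"wy": 0,"wz": 0},{"tx": 0.017,"ty": 0.021,"tz": 0.16,"wx": 0,"wy": 0,"wz": 0},{"tx": 0.017,"ty": 0.021,"tz": 0.16,"wx": 0,"wy": 0,"wz": 0}])

```text
clock: 11.82
ee_pos: [0.4661, -0.2797, 0.0157]
tool_rot: [-0.16, 0.987, 0.0, -0.0]
wrist_force: [-0.3, -0.2, -2.0]
width: 0.0354
grip_force: 29.4
```

```bash
python3 - <<'E'
from h import *
s=get_state(); print({k:np.round(s[k],4) for k in("clock","width","grip_force","wrist_force","torque","ee_pos")})
print(delta([*T,.0108],198.3))
m=optics.camera_model("wrist"); i=optics.get_image("wrist")[:,:,::-1]
sd=optics.get_image("side")[:,:,::-1]; tp=optics.get_image("top")[:,:,::-1]
a=cv2.resize(i[20:,60:500],(400,364)); a=cv2.copyMakeBorder(a,0,36,0,0,0)
b=cv2.resize(sd[145:225,280:380],(400,320),interpolation=cv2.INTER_CUBIC); b=cv2.copyMakeBorder(b,0,80,0,0,0)
cv2.imwrite("pics/w9.png",i); cv2.imwrite("pics/w9v.png",np.hstack([a,b]))
E
```

```text
{'clock': np.float64(11.8167), 'width': np.float64(0.0354), 'grip_force': np.float64(29.3537), 'wrist_force': array([-0.2655, -0.2267, -1.9624]), 'torque': array([-0.0819,  0.0279,  0.0091]), 'ee_pos': array([ 0.4661, -0.2797,  0.0157])}
(array([-0.012, -0.007,  0.049]), array([ 0.   , -0.   ,  0.002]))
```

play_rows(steps=[{"tx": -0.006,"ty": -0.003,"tz": 0.01,"wx": 0,"wy": 0,"wz": 0},{"tx": -0.006,"ty": -0.003,"tz": 0.02,"wx": 0,"wy": 0,"wz": 0},{"tx": -0.006,"ty": -0.003,"tz": 0.02,"wx": 0,"wy": 0,"wz": 0},{"tx": -0.006,"ty": -0.003,"tz": 0.02,"wx": 0,"wy": 0,"wz": 0}])

```text
clock: 12.3
ee_pos: [0.4668, -0.2798, 0.0138]
tool_rot: [-0.16, 0.987, 0.0, -0.0]
wrist_force: [-0.2, -0.1, -2.1]
width: 0.0351
grip_force: 29.4
```

play_rows(steps=[{"tx": 0,"ty": 0,"tz": 0.007,"wx": 0,"wy": 0,"wz": 0},{"tx": 0,"ty": 0,"tz": 0.014,"wx": 0,"wy": 0,"wz": 0},{"tx": 0,"ty": 0,"tz": 0.014,"wx": 0,"wy": 0,"wz": 0},{"tx": 0,"ty": 0,"tz": 0.014,"wx": 0,"wy": 0,"wz": 0}])

```text
clock: 12.63
ee_pos: [0.4668, -0.2798, 0.0124]
tool_rot: [-0.16, 0.987, 0.0, -0.0]
wrist_force: [-0.1, 0.3, -1.6]
width: 0.0352
grip_force: 29.4
```

play_rows(steps=[{"tx": 0,"ty": 0,"tz": 0.005,"wx": 0,"wy": 0,"wz": 0},{"tx": 0,"ty": 0,"tz": 0.01,"wx": 0,"wy": 0,"wz": 0},{"tx": 0,"ty": 0,"tz": 0.01,"wx": 0,"wy": 0,"wz": 0},{"tx": 0,"ty": 0,"tz": 0.01,"wx": 0,"wy": 0,"wz": 0}])

```text
clock: 12.97
ee_pos: [0.4669, -0.2798, 0.0114]
tool_rot: [-0.16, 0.987, 0.0, -0.0]
wrist_force: [-0.2, 0.1, -1.3]
width: 0.0351
grip_force: 29.4
```

```bash
python3 - <<'E'
from h import *
s=get_state(); print({k:np.round(s[k],4) for k in("clock","wrist_force","torque","ee_pos")}); print(delta([*T,.0108],198.3))
E
```

```text
{'clock': np.float64(12.9667), 'wrist_force': array([-0.2289,  0.068 , -1.2945]), 'torque': array([-0.0448, -0.018 , -0.018 ]), 'ee_pos': array([ 0.4669, -0.2798,  0.0114])}
(array([-0.005, -0.004,  0.006]), array([ 0.   , -0.   ,  0.003]))
```

play_rows(steps=[{"tx": 0,"ty": 0,"tz": 0.005,"wx": 0,"wy": 0,"wz": 0},{"tx": 0,"ty": 0,"tz": 0.01,"wx": 0,"wy": 0,"wz": 0},{"tx": 0,"ty": 0,"tz": 0.01,"wx": 0,"wy": 0,"wz": 0},{"tx": 0,"ty": 0,"tz": 0.01,"wx": 0,"wy": 0,"wz": 0}])

```text
clock: 13.3
ee_pos: [0.467, -0.2798, 0.0109]
tool_rot: [-0.16, 0.987, -0.0, 0.0]
wrist_force: [-1.7, 1.8, 3.5]
width: 0.035
grip_force: 29.9
```

```bash
python3 - <<'E'
from h import *
s=get_state(); print({k:np.round(s[k],4) for k in("clock","wrist_force","torque","ee_pos")}); print(delta([*T,.0108],198.3))
E
```

```text
{'clock': np.float64(13.3), 'wrist_force': array([-1.7341,  1.751 ,  3.4534]), 'torque': array([0.2883, 0.2432, 0.1483]), 'ee_pos': array([ 0.467 , -0.2798,  0.0109])}
(array([-0.004, -0.004,  0.001]), array([-0.   ,  0.   ,  0.003]))
```

play_rows(steps=[{"tx": 0,"ty": 0.005,"tz": 0.003,"wx": 0,"wy": 0,"wz": 0},{"tx": 0,"ty": 0.005,"tz": 0.005,"wx": 0,"wy": 0,"wz": 0},{"tx": 0,"ty": 0.005,"tz": 0.005,"wx": 0,"wy": 0,"wz": 0},{"tx": 0,"ty": 0.005,"tz": 0.005,"wx": 0,"wy": 0,"wz": 0}])

```text
clock: 13.63
ee_pos: [0.467, -0.2798, 0.0108]
tool_rot: [-0.16, 0.987, -0.001, 0.0]
wrist_force: [-1.9, 0.9, 6.9]
width: 0.0349
grip_force: 30.3
```

```bash
cat > st.py <<'E'
from h import *
s=get_state(); f,t=s["wrist_force"],s["torque"]; B=np.array([[*d,0],[*n,0],[0,0,1]])
print(s["clock"],"F fix",(B@f).round(2),"T fix",(B@t).round(3),"grip",round(s["grip_force"],1),s["ee_pos"].round(4)); print(delta([*T,.0108],198.3))
E
python3 st.py
```

```text
13.6333 F fix [-1.56  1.43  6.88] T fix [0.336 0.363 0.197] grip 30.3 [ 0.467  -0.2798  0.0108]
(array([-0.004, -0.003, -0.   ]), array([-0.002,  0.   ,  0.003]))
```

play_rows(steps=[{"tx": 0.002,"ty": 0.003,"tz": 0.001,"wx": 0,"wy": 0,"wz": -0.005},{"tx": 0.003,"ty": 0.006,"tz": 0.002,"wx": 0,"wy": 0,"wz": -0.01},{"tx": 0.003,"ty": 0.006,"tz": 0.002,"wx": 0,"wy": 0,"wz": -0.01},{"tx": 0.003,"ty": 0.006,"tz": 0.002,"wx": 0,"wy": 0,"wz": -0.01}])

```text
clock: 13.97
ee_pos: [0.4671, -0.2797, 0.0107]
tool_rot: [-0.164, 0.987, -0.001, 0.001]
wrist_force: [-1.0, 1.1, 6.8]
width: 0.0352
grip_force: 30.2
```

```bash
python3 st.py
```

```text
13.9667 F fix [-0.57  1.36  6.8 ] T fix [ 0.118  0.135 -0.099] grip 30.2 [ 0.4671 -0.2797  0.0107]
(array([-0.003, -0.004, -0.001]), array([-0.003,  0.001,  0.012]))
```

play_rows(steps=[{"tx": 0,"ty": 0.003,"tz": 0.002,"wx": 0,"wy": 0,"wz": 0.002},{"tx": 0,"ty": 0.006,"tz": 0.004,"wx": 0,"wy": 0,"wz": 0.003},{"tx": 0,"ty": 0.006,"tz": 0.004,"wx": 0,"wy": 0,"wz": 0.003},{"tx": 0,"ty": 0.006,"tz": 0.004,"wx": 0,"wy": 0,"wz": 0.003},{"tx": 0,"ty": 0.006,"tz": 0.004,"wx": 0,"wy": 0,"wz": 0.003},{"tx": 0,"ty": 0.006,"tz": 0.004,"wx": 0,"wy": 0,"wz": 0.003}])

```text
clock: 14.47
ee_pos: [0.4671, -0.2798, 0.0107]
tool_rot: [-0.162, 0.987, -0.002, 0.001]
wrist_force: [-1.5, -0.6, 8.5]
width: 0.0348
grip_force: 30.4
```

```bash
python3 st.py; python3 - <<'E'
from h import *
import pickle
m=optics.camera_model("wrist"); i=optics.get_image("wrist")[:,:,::-1]; sd=optics.get_image("side")[:,:,::-1]
pickle.dump((m,get_state()),open("w10.pkl","wb")); cv2.imwrite("pics/w10.png",i)
b=cv2.resize(sd[135:235,265:385],(360,300),interpolation=cv2.INTER_CUBIC); b=cv2.copyMakeBorder(b,0,120,0,0,0)
cv2.imwrite("pics/w10v.png",np.hstack([i[:,60:500],b]))
E
```

```text
14.4667 F fix [-1.62 -0.13  8.48] T fix [0.086 0.288 0.039] grip 30.4 [ 0.4671 -0.2798  0.0107]
(array([-0.003, -0.003, -0.001]), array([-0.004,  0.001,  0.009]))
```

View pics/w10v.png

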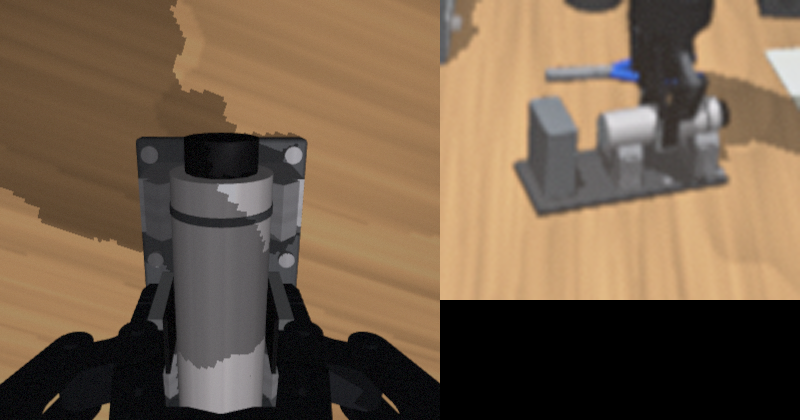

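The barrel lies in the groove, eyepiece at (235,155) and glass towards the lamp, symmetric between the V ridges (crop columns 140-300). The side view shows it level across both V's, with the fingers in the gap. Before handing in I'll check its position along the groove.

play_rows(steps=[{"tx": 0,"ty": 0,"tz": 0.001,"wx": 0,"wy": 0,"wz": 0},{"tx": 0,"ty": 0,"tz": 0.001,"wx": 0,"wy": 0,"wz": 0},{"tx": 0,"ty": 0,"tz": 0.001,"wx": 0,"wy": 0,"wz": 0},{"tx": 0,"ty": 0,"tz": 0.001,"wx": 0,"wy": 0,"wz": 0},{"tx": 0,"ty": 0,"tz": 0.001,"wx": 0,"wy": 0,"wz": 0},{"tx": 0,"ty": 0,"tz": 0.001,"wx": 0,"wy": 0,"wz": 0}])

```text
clock: 15.07
ee_pos: [0.4671, -0.2798, 0.0107]
tool_rot: [-0.162, 0.987, -0.002, 0.001]
wrist_force: [-1.9, -0.6, 9.6]
width: 0.0352
grip_force: 30.5
```

```bash
python3 st.py; python3 - <<'E'
from h import *
import pickle
m,s=pickle.load(open("w10.pkl","rb")); g=cv2.cvtColor(cv2.imread("pics/w10.png"),cv2.COLOR_BGR2GRAY)
print(g[165:195,295].tolist()); print([g[130:146,c].tolist() for c in(215,350)])
for r in (200,240,300): print(r,g[r,222:250].tolist(),g[r,318:340].tolist())
fx=lambda p:np.round([(p[:2]-o)@d*1e3,(p[:2]-o)@n*1e3],1)
for v in (176,180,184): print("shoulder",v,fx(onz(m,281,v,.0735)))
for v in (136,139): print("plate",v,fx(onz(m,281,v,.01)))
E
```

```text
15.0667 F fix [-2.01  0.08  9.65] T fix [ 0.125  0.326 -0.022] grip 30.5 [ 0.4671 -0.2798  0.0107]
(array([-0.003, -0.003, -0.001]), array([-0.004,  0.001,  0.009]))
[22, 24, 22, 18, 25, 20, 17, 21, 21, 19, 20, 13, 20, 36, 56, 60, 60, 63, 115, 160, 171, 174, 171, 173, 171, 172, 173, 174, 173, 171]
[[89, 88, 89, 89, 90, 88, 67, 22, 27, 35, 41, 36, 41, 42, 39, 40], [132, 135, 113, 85, 83, 83, 69, 36, 28, 37, 52, 61, 69, 76, 83, 64]]
200 [65, 63, 66, 67, 65, 64, 65, 63, 55, 61, 60, 69, 71, 75, 79, 77, 75, 78, 79, 85, 86, 83, 86, 88, 90, 91, 91, 94] [142, 137, 137, 135, 131, 127, 125, 123, 118, 116, 112, 108, 102, 88, 80, 89, 89, 88, 90, 90, 88, 89]
240 [61, 60, 56, 51, 47, 42, 42, 44, 40, 42, 54, 64, 68, 69, 72, 74, 76, 79, 80, 82, 81, 84, 83, 85, 87, 90, 89, 90] [86, 83, 84, 94, 125, 120, 100, 104, 113, 109, 103, 87, 48, 44, 43, 42, 46, 47, 51, 58, 63, 66]
300 [52, 56, 55, 54, 50, 29, 9, 3, 12, 10, 2, 11, 26, 60, 65, 67, 71, 77, 78, 76, 80, 79, 83, 84, 87, 85, 88, 89] [81, 80, 79, 79, 76, 73, 70, 67, 55, 8, 0, 2, 3, 8, 12, 12, 39, 54, 56, 53, 54, 55]
shoulder 176 [-57.7   0.2]
shoulder 180 [-56.5   0.2]
shoulder 184 [-55.2   0.2]
plate 136 [-61.7  -0. ]
plate 139 [-60.3   0. ]
```

```bash
python3 -c "
from bench import close_job; print(close_job())"
```

```text
the job is handed in; nothing more can be done
None
```

The job is handed in at 15.1 s: the barrel lies in the V-block with its glass end facing the lamp, centred over the gap to about 1 mm, still held with a 30.5 N grip and pressed down with about 9.6 N; on the first try the fingers closed on its upper sides and pressed down at about 21 N before I regripped lower.

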